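# Set the belt pulley to its mark

### The arm

A 7-joint arm with a two-finger parallel gripper is mounted at the origin on a cart in front of the work surface, level with it; the furniture and walls round the work are solid. World frame = base frame: x ahead of the robot, y to its left, z up, the work surface at z = 0. Lengths are in m, angles in degrees, forces in N, time in s.
With the tool pointing down it reaches from about 0.4 to 0.925 m from the base axis. Payload 5.6 kg.
Tool frame: the origin (TCP) lies on the front face of the gripper's body, between the roots of the fingers; the fingertips stand 73 mm ahead of it and the grasp point (between the pads) lies 54 mm ahead of it; x points along the fingers, z is the direction in which the jaws open and shut, and the axes are right-handed (so a half turn about x gives the same grasp; the last joint's range is limited). The gripper opens to 85 mm and grips with 20 to 120 N. Pads are 22 mm wide; open, the fingers measure 114 mm over their backs; the gripper's body (76 mm by 85 mm) begins 54 mm behind the grasp point. The pads swing forward as they close: fully open they stand 13 mm farther back than shut.
Start: joints at [-73.109, 26.786, -0.665, 91.828, 0.344, 61.387, -3.226], TCP at [0.215, 0.613, 0.304] pointing down, gripper open.
Joint ranges: [-144.91, 144.91], [-17.63, 115.5], [-89.93, 88.59], [15.96, 139.68], [-74.01, 254.01], [8.47, 105.57], [-167.45, 167.45]. Speed limits (degrees/s): [147.25, 147.25, 180, 180, 180, 180, 180].

### API

Orientations are given as [roll, pitch, yaw] about the fixed x, y, z axes, in that order (R = Rz(yaw) Ry(pitch) Rx(roll)).
In Python, from cell import r, snapshot, calibration, workorder, look_for, cut_out, place_of gives the robot as it stands. The module is installed in compiled form; this text tells all that it offers.
- The arm moves only by the tool drive_tool, never from a script. Its argument "series" is one flat list of numbers, 5 for each row, row after row: the opening, from 0 (shut) to 1 (fully open), then the shift along the tool's x, y, z in cm, then the turn about the tool's x in degrees. A call has 1 to 12 rows; each row shifts and turns the commanded pose from where the row before left it, along the tool's axes as they then stand; what a row does not reach is not made up. A row lasts 1/10 s, in which the tool goes at most 50 mm and 8.59 degrees, less where a joint would pass 70% of its speed; a pose out of reach is approached as far as the arm can. A call with a gripper value outside its range is refused whole. The fingers move at their own pace and stop on an object; "grip_force" is the grip in N (left out, the last holds). Time passes only in rows, so rows that do not move let the fingers close. It gives the time, the measured TCP pose, the force and the opening at its end, in the units of the state.
- r.read_state(): the state, without advancing time (a new reading comes with each control period).
- snapshot(name): name is "scene" or "top"; returns (picture, depth): 480x640x3 uint8, red, green, blue; 480x640 float32, m along the optical axis (not along the pixel's ray), 0 where there is no reading.
- calibration(name): a dict with "fx", "fy", "cx", "cy" (pixels), "k1" (the pictures are not rectified: a ray, as slopes to the right and down, at radius r is drawn at 1 + k1 r^2 times it, then the intrinsics apply), "R" (3x3) and "t" (3): a world point X has camera coordinates R X + t. Camera axes: x right, y down, z forward; pixel columns grow to the right and rows downward; lengths in m; the calibration is good to about 2 mm. A picture is of the moment at which its call begins. calibration takes no time and is no camera call.
- workorder.sign_off(): hands the job in, once; it reports no verdict.
Trained networks look in the newest picture that a camera, given by its name, has taken for a name from the list of things; names that differ only in an ending like _2 or _b are one class to them, and where a whole thing is asked for, a point or a joint stands for the part that bears it (a point fixed in the world has none). Each returns a list of dicts, best first, with "confidence" (0 to 1); they miss things now and then, are a little off and sometimes report something else, mostly with a low value. They report only what shows in the picture. A call takes as long as a camera call.
- look_for(camera, label): "extent" ([left, top, width, height] in pixels, round what is visible of it).
- cut_out(camera, label): "region" (480x640 bool, what is visible of it) and "extent" ([left, top, width, height] in pixels, round what is visible of it).
- place_of(camera, label): "pixel" ([column, row] in pixels: a listed point, or the origin of a listed thing).
The state is a dict: "time_s": time; "joint_positions": joint angles; "qvel": joint speeds; "effort": joint torques, N m; "tcp_pos": TCP position; "eef_rot": TCP orientation; "contact_force": force on the tool from outside, world axes, zero at the start; "wrist_torque": the same for the moment, N m; "width": finger opening in m.
Only numpy, scipy, OpenCV 4.12 (cv2) and the standard library are available. Lean on these libraries where they do the work, as an engineer would, in place of code of your own. Each camera call takes 0.05 s, during which the arm holds its last target. There are 200 camera calls.

### The job

On the bench drive stand, swing the clear yellow-framed guard up and over until it stays open by itself and let go of it. Then turn the dark pulley underneath by its rim until the white mark, which starts out of sight at the bottom, is at the very top under the red pointer, and leave the pulley standing still there. Leave the pump, tape measure and pipe tee where they are.

Things in the scene. Friction and masses are not known exactly. Their poses are not given: they have to be found in the camera images.
- stand: Stand bolted to the bench, fixed: blue base plate 200x190x12 mm, two grey side cheeks 142 mm apart, 188 mm high, reaching from 40 mm in front of the axle to 85 mm behind, joined by a grey hood over the rear. Origin: on the table below the middle of the axle. Its +x points to its back, so its open front ('in front' below) is its -x, facing roughly the robot's left; +y along the axle, z up.
- axle (a point): Middle of the pulley's axle, 90 mm above the table; axes as the stand's, axle along y. With the guard open the rim is free from 25 degrees in front of the top to below the front; the hinge rod and the opened guard stand above, so come from the front, tilted 25 to 50 degrees.
- rim_top (a point): Fixed point at the top of the pulley's rim, 70 mm straight above the axle, 7 mm below the tip of the red pointer: the mark belongs here.
- mark (a point): White painted mark on the pulley, 6 mm wide across the rim and 18 mm down both faces; this point is on the outer surface of the rim (70 mm from the axle), mid-width. It turns with the pulley. At the start it is in the lower part of the turn.
- pulley (a joint): Turn of the pulley, rad about the stand's +y: 0 (or 2 pi n) with the mark at the top, growing as the top goes to the back; endless. Dark steel disc, 140 mm diameter, 24 mm thick, flat faces near the rim (hub stands proud within 20 mm of the axle), balanced, 0.02 Nm friction, stops quickly when let go. Pinch its faces or rub its rim; swivelling between pinching fingers is easy.
- visor_hinge (a point): Middle of the guard's hinge rod (steel, 8 mm thick, between the cheeks), 30 mm in front of the axle and 93 mm above it; axes as the stand's; the hinge line runs along y.
- visor_grip (a point): Centre of the guard's black grip: an upright disc, 32 mm diameter, 14 mm thick (flat faces to the stand's +y and -y), on a short stem at the lower front edge of the guard, 134 mm from the hinge line. Pinched across its 14 mm it swivels between the fingers. Closed, it is 122 mm in front of the axle, 85 mm above the table.
- visor (a joint): Opening of the guard, rad about the stand's +y: 0 closed, 2.7 fully open on its stop. Curved guard 122 mm wide, yellow steel frame and top band, clear panes, 0.25 kg. The balance is at 2.28: let go short of it, it falls shut; carried beyond (2.4, say) and let go, it falls open to 2.7 and stays, standing about 130 mm above the hinge.
- drain_pump: White and black condensate pump, 66 x 125 x 89 mm, loose, behind the stand; a bystander. Origin: centre of its underside.
- tape_measure: Yellow tape measure, 36 x 128 x 60 mm, loose, behind the stand; a bystander. Origin: centre of its underside.
- tee_25: White plastic pipe tee, 62 x 82 x 41 mm, loose, some 23 cm in front of the stand; a bystander. Origin: centre of its underside.

How it is judged (in metres and radians):
On the way, in this order (a step that is already met when the one before it is completed fails the run):
1. the guard is fully open, resting on its stop, and let go (value of joint visor above 2.55 rad and contact force between the fingers and visor below 0.2 N), for 0.2 s.
2. the mark is at the top under the pointer (distance between mark and rim_top below 0.007 m and value of joint visor above 2.55 rad), for 0.2 s.
At the end, for the whole second after the job is handed in: The guard stands open against its stop (joint above 2.55 rad), the pulley is at rest with the mark within 7 mm of the top of the rim, under the pointer, and nothing is being touched (all of step 2 and velocity of joint pulley between -0.1 and 0.1 rad/s).
It fails at once if a bystander (pump, tape measure, tee) is shifted by more than 20 mm (distance of any of drain_pump, tape_measure, tee_25 from where it was at the start of the episode above 0.02 m).
It also fails if it takes over 61 s, if anything falls off the work surface, if the arm or the gripper's body presses on something with over 40 N, if the wrist force passes 120 N, or if a joint passes its speed limit or range.

## Working session

There is one attempt and no reset: what is moved stays moved. The work goes in short steps, Python scripts to look and compute and a tool call to move; the robot and the scene stay as the last step left them, time stands still between calls to the robot, and variables do not carry over. Pictures are saved under pics/ and viewed, about 8 in all and at most 12, crops included, and the job is handed in when it is done.

Besides the shell and the picture viewer there is one more tool, called after "Call:" as name(argument=value, ...) on one line, values as JSON. drive_tool: Moves the arm, as the interface text tells. Its arguments: {"type":"object","properties":{"series":{"type":"array","items":{"type":"number"}},"grip_force":{"type":"number"}},"required":["series"]}

```bash
mkdir -p pics; ls; cat > h.py <<'E'
import numpy as np, cv2
from cell import r, snapshot, calibration, workorder, look_for, cut_out, place_of
from scipy.spatial.transform import Rotation as Ro
def pix2w(cam,u,v,z):
    c=calibration(cam); K=np.array([[c['fx'],0,c['cx']],[0,c['fy'],c['cy']],[0,0,1.]])
    p=cv2.undistortPoints(np.array([[[u,v]]],float),K,np.array([c['k1'],0,0,0,0]))[0,0]
    # z: depth along axis
    R=np.array(c['R']);t=np.array(c['t'])
    return R.T@(np.array([p[0],p[1],1])*z-t)
def ray(cam,u,v):
    c=calibration(cam);o=-np.array(c['R']).T@np.array(c['t']);d=pix2w(cam,u,v,1)-o
    return o,d/np.linalg.norm(d)
def tri(rays):
    A=np.zeros((3,3));b=np.zeros(3)
    for o,d in rays:
        P=np.eye(3)-np.outer(d,d);A+=P;b+=P@o
    x=np.linalg.solve(A,b)
    return x,[round(float(np.linalg.norm((np.eye(3)-np.outer(d,d))@(x-o))),4) for o,d in rays]
def proj(cam,X):
    c=calibration(cam);R=np.array(c['R']);t=np.array(c['t'])
    K=np.array([[c['fx'],0,c['cx']],[0,c['fy'],c['cy']],[0,0,1.]])
    return cv2.projectPoints(np.array([X],float),cv2.Rodrigues(R)[0],t,K,np.array([c['k1'],0,0,0,0]))[0].reshape(2)
E
cat > a.py <<'E'
from h import *
for cam in ('scene','top'):
    im,d=snapshot(cam); cv2.imwrite(f'pics/{cam}0.png',im[:,:,::-1]); np.save(f'{cam}0.npy',d)
    c=calibration(cam);print(cam,'cam pos',-np.array(c['R']).T@np.array(c['t']),'axis',np.array(c['R'])[2])
pts={}
for l in ('stand','axle','rim_top','visor_hinge','visor_grip','mark','tee_25','drain_pump','tape_measure'):
    rs=[]
    for cam in ('scene','top'):
        p=place_of(cam,l)
        if p: print(l,cam,[(np.round(q['pixel'],1).tolist(),round(q['confidence'],2)) for q in p[:2]]); rs.append(ray(cam,*p[0]['pixel']))
    if len(rs)==2: print('   ',tri(rs))
s=r.read_state();print(s)
E
python3 a.py
```

```text
pics
scene cam pos [ 0.10862356 -0.52091867  0.71377733] axis [ 0.46733932  0.61097446 -0.63898683]
top cam pos [0.51652036 0.04691838 1.02848873] axis [ 0.01875899 -0.01615443 -0.99969352]
stand scene [([309.0, 264.0], 0.62)]
stand top [([294.3, 229.3], 0.77)]
    (array([0.54016335, 0.07824387, 0.01449938]), [0.0017, 0.0017])
axle top [([293.2, 227.2], 0.66)]
rim_top scene [([308.5, 205.7], 0.58)]
rim_top top [([292.2, 226.2], 0.59)]
    (array([0.54044944, 0.07815505, 0.16911329]), [0.0005, 0.0005])
visor_hinge scene [([296.9, 193.3], 0.67), ([308.7, 210.3], 0.66)]
visor_hinge top [([271.1, 234.2], 0.89)]
    (array([0.53078882, 0.11140747, 0.18324244]), [0.004, 0.004])
visor_grip scene [([258.2, 218.6], 0.87)]
visor_grip top [([233.9, 254.0], 0.8)]
    (array([0.49160078, 0.19403057, 0.08536601]), [0.001, 0.001])
tee_25 scene [([249.4, 208.7], 0.63)]
drain_pump scene [([391.7, 290.5], 0.73)]
drain_pump top [([360.9, 176.0], 0.73)]
    (array([ 0.65141886, -0.06487407, -0.01301758]), [0.0024, 0.0024])
tape_measure scene [([372.5, 340.3], 0.88)]
tape_measure top [([404.5, 235.8], 0.71)]
    (array([ 0.52156016, -0.15019586,  0.00701419]), [0.0012, 0.0012])
{'time_s': 1.0, 'joint_positions': array([-73.11059159,  26.78536031,  -0.66309298,  91.82780048,
         0.34188823,  61.38620965,  -3.22619295]), 'qvel': array([ 0.1275125 , -0.04611052, -0.01561871,  0.07876043, -0.10706344,
       -0.05352242, -0.10529004]), 'effort': array([ 6.99125922e-04, -5.32241321e+01,  2.11160065e-02, -2.51639646e+01,
        1.13404749e-02,  1.02366885e-03,  8.00444127e-06]), 'tcp_pos': array([0.21545152, 0.61326245, 0.30389611]), 'eef_rot': array([-23.749763  ,  89.99708458,  46.89030403]), 'contact_force': array([-0.36293205, -0.50929582,  0.16536504]), 'wrist_torque': array([-0.05187282,  0.01890536, -0.01776779]), 'width': 0.0853373623430297}
```

```bash
python3 -c "
import cv2
a=cv2.imread('pics/scene0.png');b=cv2.imread('pics/top0.png')
a=cv2.resize(a[120:400,170:470],None,fx=1.33,fy=2*.665,interpolation=cv2.INTER_CUBIC);b=cv2.resize(b[120:400,170:470],None,fx=1.33,fy=1.33,interpolation=cv2.INTER_CUBIC)
cv2.imwrite('pics/c0.png',cv2.hconcat([a,b]))"
cat > fit.py <<'E'
from h import *
from scipy.optimize import least_squares
loc={'stand':(0,0,0),'axle':(0,0,.09),'rim_top':(0,0,.16),'visor_hinge':(-.03,0,.183),'visor_grip':(-.122,0,.085)}
obs=[]
for k in range(3):
  for cam in ('scene','top'):
    snapshot(cam)
    for l in loc:
      for q in place_of(cam,l)[:1]: obs.append((cam,l,q['pixel'],q['confidence']))
def P(x,l):
    a=x[2];v=loc[l];return np.array([x[0]+np.cos(a)*v[0]-np.sin(a)*v[1],x[1]+np.sin(a)*v[0]+np.cos(a)*v[1],v[2]+x[3]])
f=lambda x:np.concatenate([proj(c,P(x,l))-p for c,l,p,_ in obs]+[[x[3]*500]])
s=least_squares(f,[.54,.08,-1.17,0],loss='soft_l1');print(s.x,np.degrees(s.x[2]))
for (c,l,p,q),e in zip(obs,s.fun[:-1].reshape(-1,2)):print(c,l,np.round(e,1),round(q,2))
E
python3 fit.py
```

```text
[ 0.54089596  0.08044506 -1.13393524  0.00565717] -64.9697035887775
scene stand [2. 1.] 0.86
scene rim_top [-1.3 -2.4] 0.61
scene visor_hinge [-2.8 -0.8] 0.78
scene visor_grip [0.4 0.1] 0.61
top stand [ 1.  -1.2] 0.65
top rim_top [-2.1  0.7] 0.62
top visor_hinge [ 1.7 -0.6] 0.8
top visor_grip [ 2.7 -2.8] 0.97
scene stand [-0.2  0.9] 0.94
scene rim_top [-1. -0.] 0.72
scene visor_hinge [-0.5  3.5] 0.72
scene visor_grip [-0.5  1.6] 0.71
top stand [-0.6  0.9] 0.75
top axle [-2.1  0.8] 0.77
top rim_top [-0.   1.1] 0.84
top visor_hinge [-0.7  0.1] 0.8
top visor_grip [0.  0.7] 0.62
scene stand [0.4 0.5] 0.98
scene rim_top [ 0.5 -1.6] 0.67
scene visor_hinge [-2.2 -1. ] 0.87
scene visor_grip [2.3 1.1] 0.74
top stand [ 0.3 -2.2] 0.61
top axle [-0.4  1.3] 0.88
top rim_top [-2.1 -1.2] 0.74
top visor_hinge [ 2.9 -1.5] 0.67
top visor_grip [ 1.1 -3.1] 0.56
```

View pics/c0.png

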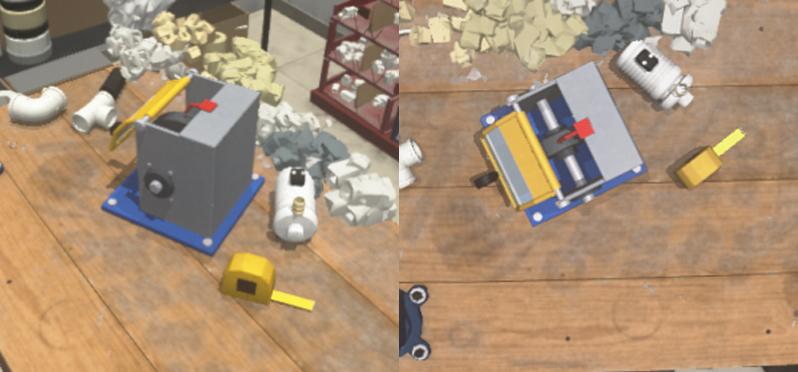

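The crops show the stand, with its front toward world +y and the grip at about (234,254) in the top view. The pump and tape are behind it and the tee is in front. I'll refine the pose with depth.

```bash
cat > b.py <<'E'
from h import *
def cloud(cam,d):
    c=calibration(cam);v,u=np.nonzero(d>0);K=np.array([[c['fx'],0,c['cx']],[0,c['fy'],c['cy']],[0,0,1.]])
    p=cv2.undistortPoints(np.stack([u,v],1)[:,None].astype(float),K,np.array([c['k1'],0,0,0,0]))[:,0]
    X=(np.c_[p,np.ones(len(p))]*d[v,u][:,None]-np.array(c['t']))@np.array(c['R'])
    return X,u,v
if __name__=='__main__':
    for cam in('top','scene'):
        X,u,v=cloud(cam,np.load(cam+'0.npy'))
        near=np.hypot(X[:,0]-.54,X[:,1]-.08)<.2
        m=near&(X[:,2]>.18)&(X[:,2]<.196); print(cam,'hood',m.sum(),np.median(X[m,2]),cv2.minAreaRect(X[m,:2].astype(np.float32)*1000))
        snapshot(cam)
        for l in('visor_grip','stand','visor'):
            q=cut_out(cam,l)
            if not q: continue
            g=q[0]['region'][v,u]; Y=X[g]
            print(cam,l,round(q[0]['confidence'],2),len(Y),np.round(np.median(Y,0),4),np.round(np.percentile(Y,[5,95],axis=0),4).tolist())
        # base plate
        m=near&(X[:,2]>.008)&(X[:,2]<.018);
        im=cv2.imread(f'pics/{cam}0.png')[v,u].astype(int); m&=(im[:,0]>im[:,2]+40)
        print('plate',m.sum(),np.median(X[m,2]),cv2.minAreaRect(X[m,:2].astype(np.float32)*1000))
    s=r.read_state();R=Ro.from_euler('xyz',s['eef_rot'],degrees=True).as_matrix();print(R.round(3))
E
python3 b.py
```

```text
top hood 4764 0.18912271835176775 ((603.7628173828125, 87.05595397949219), (276.2961730957031, 131.08270263671875), 24.313608169555664)
top visor_grip 0.97 2832 [0.5141 0.136  0.1672] [[0.4641, 0.0963, 0.0999], [0.5675, 0.1852, 0.1886]]
top stand 0.88 9447 [0.5353 0.0836 0.1677] [[0.4592, -0.0014, 0.01], [0.6133, 0.1711, 0.1919]]
top visor 0.7 2763 [0.5138 0.136  0.1673] [[0.4646, 0.0964, 0.1009], [0.5663, 0.1838, 0.1886]]
plate 915 0.011420622526159177 ((541.5473022460938, 82.15751647949219), (188.2027587890625, 196.42396545410156), 25.182632446289062)
scene hood 2950 0.19110905384087643 ((603.7699584960938, 86.83160400390625), (277.87396240234375, 131.09033203125), 25.296133041381836)
scene visor_grip 0.85 794 [0.5006 0.1237 0.1746] [[0.4531, 0.0863, 0.1014], [0.571, 0.1915, 0.1915]]
scene stand 0.63 11088 [0.5071 0.0276 0.1237] [[0.4565, -0.0236, 0.012], [0.6234, 0.137, 0.1932]]
scene visor 0.89 740 [0.5008 0.123  0.175 ] [[0.4531, 0.0871, 0.1027], [0.5694, 0.1841, 0.1915]]
plate 1516 0.013546778973373624 ((542.0170288085938, 78.84072875976562), (191.4700469970703, 198.7153778076172), 24.929153442382812)
[[ 0.    -0.943  0.331]
 [ 0.     0.331  0.943]
 [-1.     0.     0.   ]]
```

Call:
drive_tool(series=[1,0,0,0,7.6,1,0,0,0,7.6,1,0,0,0,7.6,1,0,0,0,7.6,1,0,0,0,7.6,1,0,0,0,7.6,1,0,-4,1,0,1,0,-4,1,0,1,0,-4,1,0,1,0,-4,1,0,1,0,-4,1,0,1,0,-4,1,0])

```text
time_s: 4.4
tcp_pos: [0.3723, 0.4199, 0.3041]
eef_rot: [35.1, 90.0, 60.1]
contact_force: [0.8, 0.1, 0.7]
width: 0.0856
```

Call:
drive_tool(series=[1,0,-4,1,0,1,0,-4,0,0,1,0,-4,0,0,1,0,-4,0,0,1,0,-4,0,0,1,0,-4,0,0,1,0,0,0,0,1,0,0,0,0])

```text
time_s: 5.2
tcp_pos: [0.4824, 0.2073, 0.3041]
eef_rot: [37.5, 90.0, 62.4]
contact_force: [-0.3, 0.9, 0.1]
width: 0.0853
```

```bash
cat >> h.py <<'E'
O=np.array([.5412,.0805,0]);A=np.radians(-65);S=np.array([[np.cos(A),np.sin(A),0],[-np.sin(A),np.cos(A),0],[0,0,1]])
def st():
    s=r.read_state();R=Ro.from_euler('xyz',s['eef_rot'],degrees=True).as_matrix()
    print('t',round(s['time_s'],2),'TCP stand mm',(S@(s['tcp_pos']-O)*1000).round(1),'F stand',(S@s['contact_force']).round(1),'w',round(s['width']*1000,1),'tool x/z in stand',(S@R[:,0]).round(3),(S@R[:,2]).round(3),'q',s['joint_positions'].round(0))
E
python3 - <<'E'
from h import *
from b import cloud
st()
for cam in('top','scene'):
    X,u,v=cloud(cam,np.load(cam+'0.npy')); L=(X-O)@S.T
    m=(L[:,0]<-.105)&(L[:,0]>-.16)&(abs(L[:,1])<.03)&(L[:,2]>.06)&(L[:,2]<.115)
    print(cam,m.sum(),np.median(L[m],0).round(4) if m.any() else '',np.percentile(L[m],[2,98],axis=0).round(4).tolist() if m.any() else '')
E
```

```text
t 5.2 TCP stand mm [-1.398e+02  3.000e-01  3.041e+02] F stand [-0.9  0.1  0.1] w 85.3 tool x/z in stand [-0.  0. -1.] [0.002 1.    0.   ] q [-44.  15.  20. 110.  -6.  56.   4.]
top 128 [-1.204e-01 -1.000e-04  9.830e-02] [[-0.1366, -0.0065, 0.0779], [-0.1064, 0.0071, 0.1025]]
scene 46 [-0.1255 -0.0028  0.0986] [[-0.1337, -0.0054, 0.0786], [-0.1084, 0.008, 0.1042]]
```

Call:
drive_tool(series=[0.6,3.5,-1.1,0,0,0.6,4,0,0,0,0.6,4,0,0,0,0.6,3,0,0,0,0.6,1.2,0,0,0,0.6,0,0,0,0])

```text
time_s: 5.8
tcp_pos: [0.4856, 0.1989, 0.1456]
eef_rot: [176.1, 89.8, -158.8]
contact_force: [-0.5, 0.2, 0.8]
width: 0.0512
```

Call:
drive_tool(series=[0,0,0,0,0,0,0,0,0,0,0,0,0,0,0,0,0,0,0,0,0,0,0,0,0,0,0,0,0,0], grip_force=30)

```text
time_s: 6.4
tcp_pos: [0.4876, 0.1986, 0.1485]
eef_rot: [10.8, 89.8, 35.8]
contact_force: [-0.6, 0.0, 6.7]
width: 0.0135
```

```bash
python3 - <<'E'
from h import *
st()
# arc rows: grip motion about hinge
th=np.arange(0,2.5,.1)
P=lambda t:np.array([-.092*np.cos(t)-.098*np.sin(t),.092*np.sin(t)-.098*np.cos(t)])
for a in np.arange(0,2.4,.15):
    d=P(a+.15)-P(a);print(round(a+.15,2),'dx_tool',round(-d[1]*100,2),'dy_tool',round(-d[0]*100,2))
im,_=snapshot('scene');cv2.imwrite('pics/s1.png',cv2.resize(im[80:380,120:440,::-1],None,fx=2,fy=2))
E
```

```text
t 6.4 TCP stand mm [-129.7    1.4  148.5] F stand [-0.3 -0.5  6.7] w 13.5 tool x/z in stand [-0.001  0.003 -1.   ] [-0.001  1.     0.003] q [-39.  28.  17. 116. -13.  37.  11.]
0.15 dx_tool -1.48 dy_tool 1.36
0.3 dx_tool -1.67 dy_tool 1.12
0.45 dx_tool -1.82 dy_tool 0.86
0.6 dx_tool -1.93 dy_tool 0.58
0.75 dx_tool -1.99 dy_tool 0.29
0.9 dx_tool -2.01 dy_tool -0.02
1.05 dx_tool -1.99 dy_tool -0.32
1.2 dx_tool -1.92 dy_tool -0.61
1.35 dx_tool -1.81 dy_tool -0.89
1.5 dx_tool -1.65 dy_tool -1.15
1.65 dx_tool -1.46 dy_tool -1.38
1.8 dx_tool -1.24 dy_tool -1.59
1.95 dx_tool -0.99 dy_tool -1.76
2.1 dx_tool -0.71 dy_tool -1.88
2.25 dx_tool -0.43 dy_tool -1.97
2.4 dx_tool -0.13 dy_tool -2.01
```

View pics/s1.png

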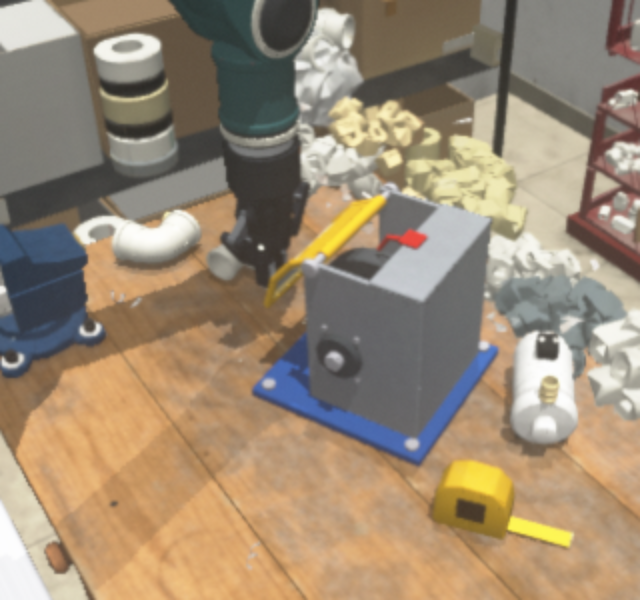

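The grip is held (13.5 mm wide). The picture shows the gripper on it at about (268,270), clear of the guard. Next I'll swing it along the arc.

Call:
drive_tool(series=[0,-0.7,0.7,0,0,0,-0.8,0.7,0,0,0,-1.65,1.1,0,0,0,-1.8,0.85,0,0,0,-1.95,0.6,0,0,0,-2,0.3,0,0,0,-2,0,0,0,0,-1,-0.1,0,0,0,0,0,0,0], grip_force=40)

```text
time_s: 7.35
tcp_pos: [0.4713, 0.2334, 0.2679]
eef_rot: [-31.7, 89.7, -6.8]
contact_force: [7.1, -4.6, -3.9]
width: 0.0129
```

```bash
python3 - <<'E'
from h import *
st()
E
```

```text
t 7.35 TCP stand mm [-168.1    1.3  267.9] F stand [ 7.2  4.5 -3.9] w 12.9 tool x/z in stand [ 0.003  0.005 -1.   ] [0.002 1.    0.005] q [-47.  17.  20. 112.  -7.  51.   2.]
```

Call:
drive_tool(series=[0,-1.96,-0.47,0,0,0,-1.87,-0.75,0,0,0,-1.74,-1.02,0,0,0,-1.56,-1.27,0,0,0,-1.36,-1.49,0,0,0,-1.12,-1.68,0,0,0,-0.86,-1.83,0,0,0,-0.57,-1.93,0,0,0,-0.28,-2,0,0,0,0,-1.2,0,0,0,0,-0.3,0,0,0,0,0,0,0])

```text
time_s: 8.55
tcp_pos: [0.5286, 0.11, 0.3833]
eef_rot: [26.3, 89.7, 51.3]
contact_force: [-4.7, 1.9, 17.9]
width: 0.0127
```

```bash
python3 - <<'E'
from h import *
st()
E
```

```text
t 8.55 TCP stand mm [-32.1   1.1 383.3] F stand [-3.7 -3.5 17.9] w 12.7 tool x/z in stand [-0.003  0.005 -1.   ] [-0.     1.     0.005] q [-37.  12.  26. 104.  -6.  66.  15.]
```

Call:
drive_tool(series=[0.5,0,0,0,0,0.6,0,0,0,0,0.6,0,0,0,0,0.6,0,0,0,0,0.6,0,0,0,0,0.6,-3,1,0,0,0.6,-3,2,0,0,0.6,0,4,0,0,0.6,0,4,0,0,0.6,0,4,0,0,0.6,0,4,0,0,0.6,0,0,0,0])

```text
time_s: 9.75
tcp_pos: [0.4444, 0.2872, 0.4385]
eef_rot: [119.3, 89.9, 144.9]
contact_force: [0.8, 0.6, -0.4]
width: 0.0516
```

```bash
python3 - <<'E'
from h import *
st()
ims=[]
for cam in('scene','top'):
    im,d=snapshot(cam);np.save(cam+'1.npy',d)
    cv2.imwrite(f'pics/{cam}1.png',im[:,:,::-1])
    ims.append(cv2.resize(im[80:380,170:430,::-1],None,fx=1.5,fy=1.5))
    for l in ('visor_grip','mark'):print(cam,l,[(np.round(q['pixel'],1).tolist(),round(q['confidence'],2)) for q in place_of(cam,l)[:2]])
cv2.imwrite('pics/c1.png',cv2.hconcat(ims))
def W(p): return S.T@np.array(p)+O
print(proj('top',W((.011,0,.311))),proj('scene',W((.011,0,.311))))
E
```

```text
t 9.75 TCP stand mm [-2.282e+02 -4.000e-01  4.385e+02] F stand [-0.2  0.9 -0.4] w 51.6 tool x/z in stand [-0.002 -0.001 -1.   ] [-0.011  1.    -0.001] q [-52.   8.  18. 100.  -3.  72.  -8.]
scene visor_grip [([260.4, 219.1], 0.59)]
scene mark []
top visor_grip [([234.5, 257.0], 0.56)]
top mark []
[293.60941489 219.96618033] [314.33844214 141.17531978]
```

View pics/c1.png

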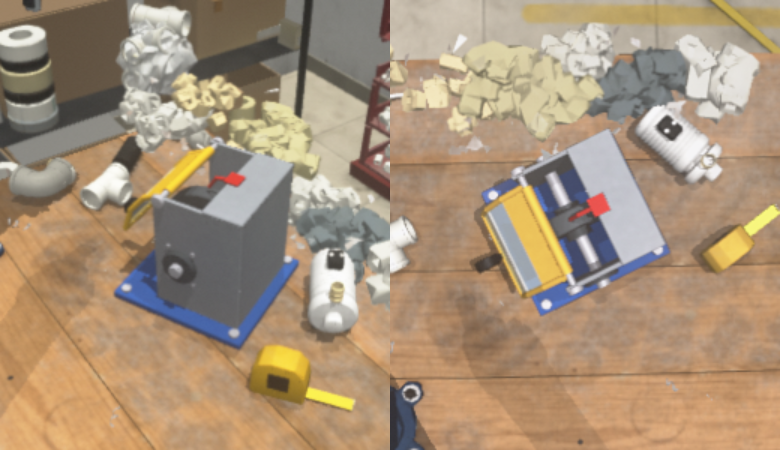

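The guard fell shut again after release: both views show it closed, grip near (260,219) and (234,257). I'll repeat the swing, carry it to about 2.6 rad, and check with a camera before letting go.

Call:
drive_tool(series=[0.5,0,-4,0,0,0.5,2.5,-4,0,0,0.5,4.5,-2,0,0,0.5,4.5,0,0,0,0.5,4.5,0,0,0,0.5,4.5,0,0,0,0.5,4,0,0,0,0.5,3,0,0,0,0.5,1.9,0,0,0,0.5,0,0,0,0])

```text
time_s: 11.05
tcp_pos: [0.489, 0.1891, 0.1427]
eef_rot: [-170.6, 89.7, -145.7]
contact_force: [-0.0, -0.4, 0.3]
width: 0.043
```

Call:
drive_tool(series=[0,0,0,0,0,0,0,0,0,0,0,0,0,0,0,0,0,0,0,0,0,0,0,0,0], grip_force=40)

```text
time_s: 11.55
tcp_pos: [0.4913, 0.1908, 0.1465]
eef_rot: [-5.1, 89.8, 19.9]
contact_force: [1.0, -1.1, 6.7]
width: 0.0128
```

```bash
python3 - <<'E'
from h import *
st()
E
```

```text
t 11.55 TCP stand mm [-121.1    1.4  146.5] F stand [1.4 0.5 6.7] w 12.8 tool x/z in stand [ 0.     0.003 -1.   ] [-0.     1.     0.003] q [-39.  28.  18. 116. -14.  37.  13.]
```

Call:
drive_tool(series=[0,-0.9,0.7,0,0,0,-0.85,0.65,0,0,0,-1.67,1.12,0,0,0,-1.82,0.86,0,0,0,-1.93,0.58,0,0,0,-1.99,0.29,0,0,0,-2.01,-0.02,0,0,0,-1.99,-0.32,0,0,0,0,0,0,0])

```text
time_s: 12.45
tcp_pos: [0.476, 0.2232, 0.2791]
eef_rot: [-33.8, 89.7, -8.9]
contact_force: [7.2, -5.7, -1.8]
width: 0.013
```

```bash
python3 - <<'E'
from h import *
st()
E
```

```text
t 12.45 TCP stand mm [-156.9    1.3  279.1] F stand [ 8.2  4.1 -1.8] w 13.0 tool x/z in stand [ 0.003  0.005 -1.   ] [0.002 1.    0.005] q [-47.  17.  22. 112.  -7.  53.   3.]
```

Call:
drive_tool(series=[0,-1.92,-0.61,0,0,0,-1.81,-0.89,0,0,0,-1.65,-1.15,0,0,0,-1.46,-1.38,0,0,0,-1.24,-1.59,0,0,0,-0.99,-1.76,0,0,0,-0.71,-1.88,0,0,0,0,0,0,0])

```text
time_s: 13.25
tcp_pos: [0.5144, 0.1405, 0.3751]
eef_rot: [-8.7, 89.8, 16.1]
contact_force: [5.7, 1.9, -5.1]
width: 0.0133
```

```bash
cat > look.py <<'E'
from h import *
import sys
n=sys.argv[1];st()
def W(p): return S.T@np.array(p)+O
im,d=snapshot('scene');im=im[:,:,::-1].copy()
cv2.imwrite(f'pics/{n}.png',cv2.resize(im[60:300,200:420],None,fx=2.5,fy=2.5))
for l in ('visor_grip','visor_hinge'):print(l,[(np.round(q['pixel'],1).tolist(),round(q['confidence'],2)) for q in place_of('scene',l)[:2]])
for t in (1.8,2,2.2,2.4,2.6,2.7):
    print(t,proj('scene',W((-.03-.092*np.cos(t)-.098*np.sin(t),0,.183+.092*np.sin(t)-.098*np.cos(t)))).round(0))
E
python3 look.py s2
```

```text
t 13.25 TCP stand mm [-65.7   1.  375.1] F stand [ 0.7  6.  -5.1] w 13.3 tool x/z in stand [ 0.001  0.004 -1.   ] [0.003 1.    0.004] q [-41.  11.  26. 105.  -5.  65.  11.]
visor_grip [([274.3, 128.3], 0.93)]
visor_hinge [([294.6, 189.5], 0.58), ([390.5, 287.7], 0.16)]
1.8 [260. 134.]
2 [270. 131.]
2.2 [282. 130.]
2.4 [295. 132.]
2.6 [308. 138.]
2.7 [314. 141.]
```

View pics/s2.png

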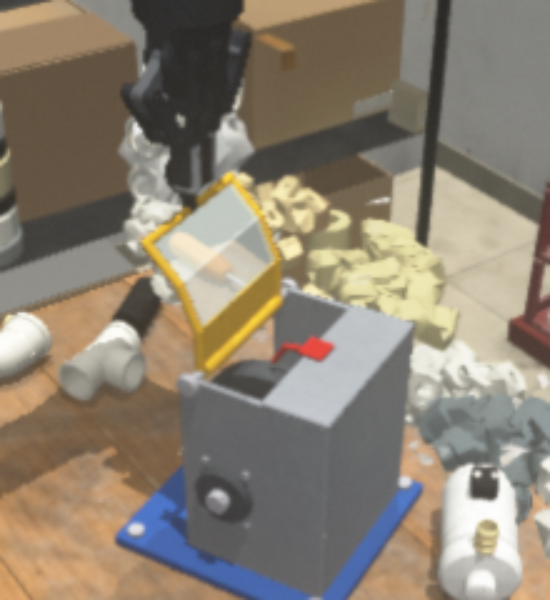

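The guard is up at about 2.07 rad, grip near (274,128), still pinched. I'll carry on past the balance point.

Call:
drive_tool(series=[0,-0.3,-1,0,0,0,-0.13,-1,0,0,0,-0.1,-1,0,0,0,0,-1,0,0,0,0.05,-0.7,0,0,0,0.05,-0.7,0,0,0,0.1,-0.7,0,0,0,0.15,-0.7,0,0,0,0,0,0,0])

```text
time_s: 14.3
tcp_pos: [0.5428, 0.0795, 0.3772]
eef_rot: [-16.9, 89.8, 8.0]
contact_force: [3.3, 2.8, 6.7]
width: 0.0131
```

```bash
python3 look.py s3
```

```text
t 14.3 TCP stand mm [  1.6   1.  377.2] F stand [-1.2  4.1  6.7] w 13.1 tool x/z in stand [ 0.001  0.003 -1.   ] [0.001 1.    0.003] q [-35.  13.  28. 103.  -7.  65.  20.]
visor_grip [([301.0, 135.7], 0.7)]
visor_hinge [([296.1, 192.4], 0.76)]
1.8 [260. 134.]
2 [270. 131.]
2.2 [282. 130.]
2.4 [295. 132.]
2.6 [308. 138.]
2.7 [314. 141.]
```

View pics/s3.png

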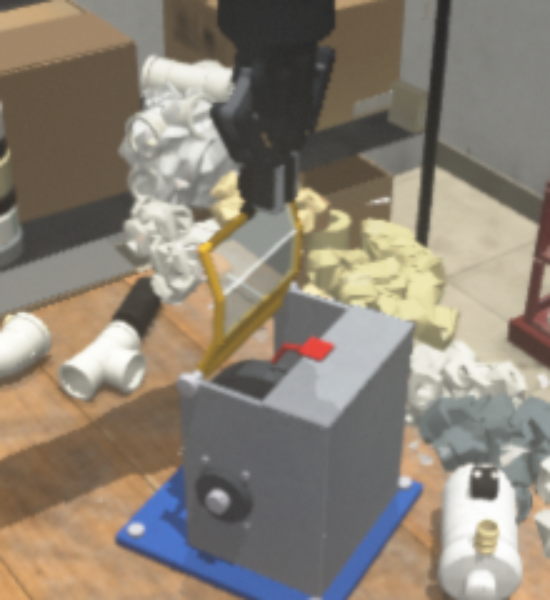

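The guard is at about 2.55 rad, past the balance point, with low force. I'll release it, wait, then go straight up.

Call:
drive_tool(series=[0.25,0,0,0,0,0.4,0,0,0,0,0.5,0,0,0,0,0.5,0,0,0,0,0.5,0,0,0,0,0.5,0,0,0,0,0.5,-3,0,0,0,0.5,-3,0,0,0])

```text
time_s: 15.25
tcp_pos: [0.5413, 0.0803, 0.4363]
eef_rot: [-179.7, 89.9, -154.7]
contact_force: [0.4, -0.0, 0.5]
width: 0.0427
```

```bash
python3 look.py s4
```

```text
t 15.25 TCP stand mm [ 2.000e-01 -0.000e+00  4.363e+02] F stand [0.2 0.4 0.5] w 42.7 tool x/z in stand [ 0.    -0.002 -1.   ] [-0.001  1.    -0.002] q [-36.  10.  28.  98.  -5.  73.  18.]
visor_grip [([315.8, 141.4], 0.74)]
visor_hinge [([296.7, 189.2], 0.96)]
1.8 [260. 134.]
2 [270. 131.]
2.2 [282. 130.]
2.4 [295. 132.]
2.6 [308. 138.]
2.7 [314. 141.]
```

View pics/s4.png

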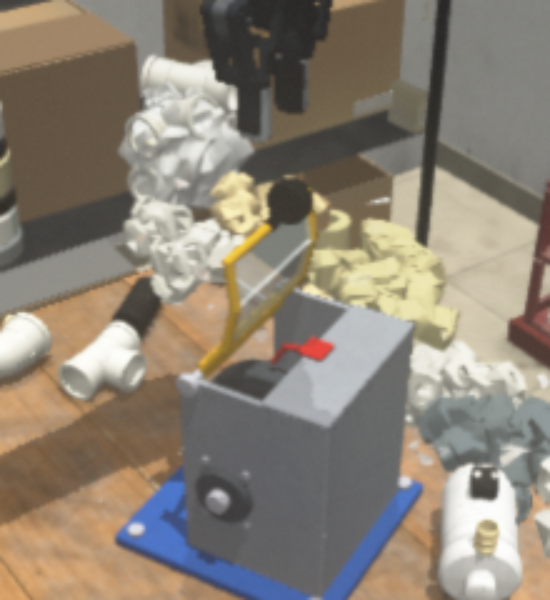

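The guard is open on its stop: grip at (316,141) against a predicted (314,141) for 2.7 rad. The tool can only point straight down, so I'll turn it 90° and use the outer back of an open finger as a rack on the front of the rim.

Call:
drive_tool(series=[0.5,0,4,0,0,0.5,0,4,0,0,0.5,0,4,0,0,1,0,4,0,0,1,0,0,0,8.2,1,0,0,0,8.2,1,0,0,0,8.2,1,0,0,0,8.2,1,0,0,0,8.2,1,0,0,0,8.2])

```text
time_s: 16.4
tcp_pos: [0.4735, 0.2252, 0.4351]
eef_rot: [-121.0, 89.9, -145.5]
contact_force: [-0.3, -0.4, -0.7]
width: 0.0854
```

Call:
drive_tool(series=[1,0,0,0,8.2,1,4,0,0,8.2,1,4,0,0,8.2,1,4,0,0,8.2,1,4,0,0,8.2,1,4,0,0,0,1,4,0,0,0,1,4,0,0,0,1,2,0,0,0,1,0,0,0,0])

```text
time_s: 17.4
tcp_pos: [0.4716, 0.224, 0.1328]
eef_rot: [-79.2, 89.5, -144.3]
contact_force: [-1.1, -0.7, -0.5]
width: 0.0855
```

```bash
python3 - <<'E'
from h import *
st()
for cam in('scene','top'):
    im,d=snapshot(cam);np.save(cam+'2.npy',d);cv2.imwrite(f'pics/{cam}2.png',im[:,:,::-1])
a=cv2.imread('pics/scene2.png')[80:320,190:410];b=cv2.imread('pics/top2.png')[120:360,170:390]
cv2.imwrite('pics/c2.png',cv2.resize(cv2.hconcat([a,b]),None,fx=1.8,fy=1.8))
E
```

```text
t 17.4 TCP stand mm [-159.4   -2.4  132.8] F stand [ 0.2 -1.3 -0.5] w 85.5 tool x/z in stand [ 0.001 -0.008 -1.   ] [ 1.    -0.003  0.001] q [-48.  30.  23. 117. -20.  36. -76.]
```

View pics/c2.png

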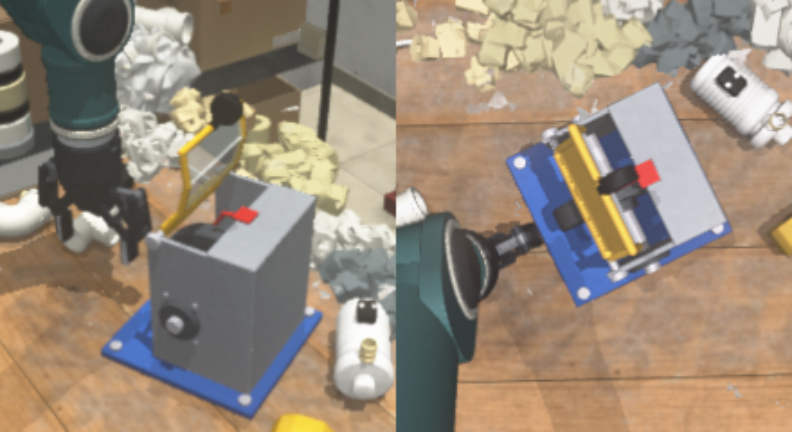

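Left view: guard open, gripper clear of the stand, outer finger at about (130,260). Right view: finger at (530,238), facing the pulley. Now I'll approach and feel for contact.

Call:
drive_tool(series=[1,1,0,1.5,0,1,0.6,0.2,1.3,0,1,0,0,0,0])

```text
time_s: 17.8
tcp_pos: [0.4844, 0.207, 0.1215]
eef_rot: [-168.3, 89.4, 126.8]
contact_force: [-12.3, 15.6, 5.7]
width: 0.0852
```

Call:
drive_tool(series=[1,0,0,0.3,0,1,0,0,0,0])

```text
time_s: 18.0
tcp_pos: [0.4844, 0.2067, 0.122]
eef_rot: [-169.1, 89.3, 126.1]
contact_force: [-15.6, 21.8, 8.8]
width: 0.0853
```

Call:
drive_tool(series=[1,0,0,0.3,0,1,0,0,0,0])

```text
time_s: 18.2
tcp_pos: [0.4843, 0.2065, 0.1222]
eef_rot: [-168.3, 89.1, 127.1]
contact_force: [-20.4, 27.3, 11.1]
width: 0.0853
```

```bash
python3 - <<'E'
from h import *
st()
o,d=ray('scene',249.4,208.7);p=o-d*o[2]/d[2];print('tee stand',S@(p-O))
E
```

```text
t 18.2 TCP stand mm [-138.3    1.7  122.2] F stand [-33.4  -7.   11.1] w 85.3 tool x/z in stand [-0.016 -0.003 -1.   ] [ 1.     0.007 -0.016] q [-44.  32.  22. 117. -21.  35. -72.]
tee stand [-0.23272868  0.11320655  0.        ]
```

Call:
drive_tool(series=[1,0,0,-0.9,0,1,0,0,0,0])

```text
time_s: 18.4
tcp_pos: [0.4855, 0.2074, 0.1222]
eef_rot: [148.3, 89.7, 83.3]
contact_force: [-5.7, 9.8, 4.6]
width: 0.0856
```

Call:
drive_tool(series=[1,-1,0,0,0,1,-1,0,0,0,1,0,0,0,0])

```text
time_s: 18.7
tcp_pos: [0.4881, 0.2029, 0.1425]
eef_rot: [84.2, 89.7, 19.0]
contact_force: [0.9, 0.2, 0.2]
width: 0.0855
```

```bash
python3 - <<'E'
from h import *
st()
E
```

```text
t 18.7 TCP stand mm [-133.4    3.6  142.5] F stand [0.2 0.9 0.2] w 85.5 tool x/z in stand [ 0.     0.004 -1.   ] [ 1.    -0.004  0.   ] q [-45.  30.  24. 117. -19.  37. -74.]
```

Call:
drive_tool(series=[1,0,-0.3,0.4,0,1,0,0,0,0])

```text
time_s: 18.9
tcp_pos: [0.4856, 0.1979, 0.1405]
eef_rot: [78.7, 90.0, 13.4]
contact_force: [0.7, -0.2, 0.0]
width: 0.0853
```

Call:
drive_tool(series=[1,0,0,0.4,0,1,0,0,0,0])

```text
time_s: 19.1
tcp_pos: [0.4856, 0.1976, 0.1405]
eef_rot: [-163.0, 89.7, 132.0]
contact_force: [-6.3, 9.0, 6.3]
width: 0.0856
```

Call:
drive_tool(series=[1,0,0,0.3,0,1,0,0,0,0])

```text
time_s: 19.3
tcp_pos: [0.4855, 0.1973, 0.1407]
eef_rot: [-162.2, 89.6, 132.9]
contact_force: [-11.5, 14.4, 12.5]
width: 0.0856
```

```bash
python3 - <<'E'
from h import *
st()
E
```

```text
t 19.3 TCP stand mm [-129.4   -1.1  140.7] F stand [-17.9  -4.3  12.5] w 85.6 tool x/z in stand [-0.007 -0.002 -1.   ] [ 1.     0.002 -0.007] q [-44.  30.  23. 117. -20.  37. -73.]
```

```bash
python3 - <<'E'
from h import *
from b import cloud
ims=[]
for cam,(x,y) in(('scene',(200,110)),('top',(200,180))):
    im,d=snapshot(cam);np.save(cam+'3.npy',d);ims.append(cv2.resize(im[y:y+130,x:x+130,::-1],None,fx=3,fy=3,interpolation=cv2.INTER_CUBIC))
    X,u,v=cloud(cam,d);L=(X-O)@S.T
    m=(abs(L[:,1])<.011)&(L[:,0]<-.04)&(L[:,0]>-.2)&(L[:,2]>.03)&(L[:,2]<.17)
    Q=L[m];Q=Q[np.argsort(Q[:,0])];print(cam,(Q[::max(1,len(Q)//25)]*1000).round(0)[:,[0,1,2]].tolist())
cv2.imwrite('pics/c3.png',cv2.hconcat(ims))
E
```

```text
scene [[-199.0, 4.0, 141.0], [-193.0, -5.0, 133.0], [-192.0, -7.0, 137.0], [-190.0, -2.0, 160.0], [-189.0, 3.0, 156.0], [-186.0, -0.0, 138.0], [-184.0, -7.0, 137.0], [-176.0, -11.0, 87.0], [-174.0, 7.0, 127.0], [-174.0, 5.0, 92.0], [-173.0, 7.0, 85.0], [-173.0, -9.0, 104.0], [-172.0, -8.0, 119.0], [-160.0, -10.0, 170.0], [-134.0, -11.0, 145.0], [-120.0, -10.0, 146.0], [-99.0, -11.0, 162.0], [-93.0, 8.0, 135.0], [-90.0, -10.0, 148.0], [-88.0, -11.0, 86.0], [-85.0, -10.0, 113.0], [-78.0, -5.0, 133.0], [-61.0, 9.0, 168.0], [-59.0, 2.0, 161.0], [-48.0, -10.0, 138.0]]
top [[-96.0, 10.0, 152.0], [-92.0, 8.0, 147.0], [-90.0, -11.0, 142.0], [-88.0, -8.0, 142.0], [-86.0, -11.0, 140.0], [-83.0, 8.0, 139.0], [-63.0, -0.0, 161.0], [-61.0, -7.0, 164.0], [-61.0, -3.0, 137.0], [-60.0, -1.0, 152.0], [-60.0, 8.0, 151.0], [-59.0, 6.0, 132.0], [-58.0, -11.0, 141.0], [-57.0, -3.0, 132.0], [-56.0, -8.0, 131.0], [-55.0, 10.0, 135.0], [-53.0, 5.0, 135.0], [-52.0, -6.0, 136.0], [-50.0, 6.0, 136.0], [-49.0, -5.0, 140.0], [-48.0, 6.0, 137.0], [-47.0, 4.0, 142.0], [-46.0, 1.0, 145.0], [-44.0, 5.0, 145.0], [-43.0, -6.0, 145.0], [-42.0, 1.0, 145.0], [-41.0, 3.0, 147.0]]
```

View pics/c3.png

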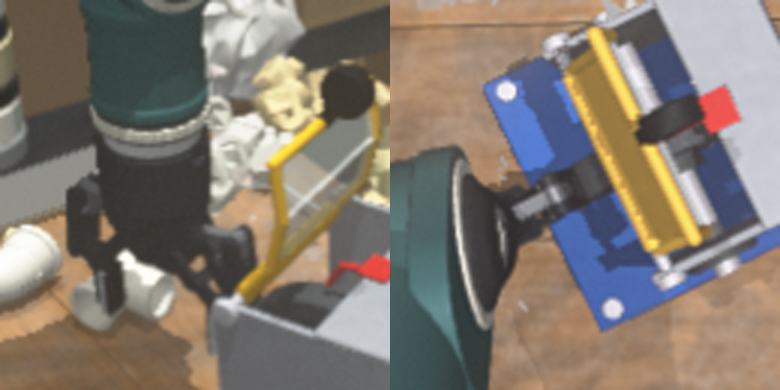

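The view shows that the wide outer knuckle, about 70 mm out at TCP level, is what touches the rim, so a rack with the finger back won't work. I'll pinch the front edge of the rim instead, with the jaws along the axle, and ratchet upward.

Call:
drive_tool(series=[0.8,0,0,-3,-8.2,0.5,0,0,-2,-8.2,0.5,0,0,0,-8.2,0.5,0,0,0,-8.2,0.5,0,0,0,-8.2,0.5,0,0,0,-8.2,0.5,0,0,0,-8.2,0.5,0,0,0,-8.2,0.5,0,0,0,-8.2,0.5,0,0,0,-8.2,0.5,0,0,0,-8.2,0.5,0,0,0,0])

```text
time_s: 20.6
tcp_pos: [0.4646, 0.2354, 0.1398]
eef_rot: [174.9, 89.9, -160.1]
contact_force: [0.1, -0.5, 0.2]
width: 0.043
```

```bash
python3 - <<'E'
from h import *
st()
E
```

```text
t 20.6 TCP stand mm [-172.7   -3.9  139.8] F stand [ 0.5 -0.1  0.2] w 43.0 tool x/z in stand [-0.    -0.001 -1.   ] [-0.     1.    -0.001] q [-31.  28.   0. 116.  -0.  36.  -5.]
```

Call:
drive_tool(series=[0.5,-1.8,-3,0.4,0,0.5,0,-3,0,0,0.5,0,-2.8,0,0,0.5,0,0,0,0])

```text
time_s: 21.0
tcp_pos: [0.5072, 0.1534, 0.1581]
eef_rot: [-100.0, 89.9, -75.5]
contact_force: [-1.3, -0.5, 0.3]
width: 0.0428
```

Call:
drive_tool(series=[0.5,0,-0.6,0,0,0.5,0,-0.3,0,0,0.5,0,0,0,0])

```text
time_s: 21.3
tcp_pos: [0.5091, 0.1504, 0.1581]
eef_rot: [153.0, 90.0, 178.1]
contact_force: [-0.4, 0.6, -0.2]
width: 0.0426
```

```bash
python3 - <<'E'
from h import *
st()
E
```

```text
t 21.3 TCP stand mm [-76.9   0.4 158.1] F stand [-0.7 -0.1 -0.2] w 42.6 tool x/z in stand [-0. -0. -1.] [-0.001  1.    -0.   ] q [-21.  27.   1. 115.  -1.  38.   6.]
```

Call:
drive_tool(series=[0.5,0,-0.3,0,0,0.5,0,0,0,0])

```text
time_s: 21.5
tcp_pos: [0.5106, 0.1475, 0.1583]
eef_rot: [-132.2, 90.0, -107.1]
contact_force: [0.2, -0.7, 0.6]
width: 0.0427
```

Call:
drive_tool(series=[0.5,0,-0.3,0,0,0.5,0,0,0,0])

```text
time_s: 21.7
tcp_pos: [0.512, 0.1444, 0.1583]
eef_rot: [-65.0, 90.0, -40.0]
contact_force: [-0.3, -0.5, -0.7]
width: 0.0428
```

Call:
drive_tool(series=[0.5,0,-0.3,0,0,0.5,0,0,0,0])

```text
time_s: 21.9
tcp_pos: [0.5134, 0.1414, 0.1583]
eef_rot: [-61.9, 90.0, -36.9]
contact_force: [-0.7, -0.1, -0.2]
width: 0.0429
```

Call:
drive_tool(series=[0.5,0,-0.3,0,0,0.5,0,0,0,0])

```text
time_s: 22.1
tcp_pos: [0.5146, 0.1387, 0.1583]
eef_rot: [-82.4, 90.0, -57.4]
contact_force: [-0.2, 0.4, -0.2]
width: 0.0426
```

Call:
drive_tool(series=[0.5,0,-0.3,0,0,0.5,0,0,0,0])

```text
time_s: 22.3
tcp_pos: [0.5159, 0.136, 0.1583]
eef_rot: [-66.4, 90.0, -41.4]
contact_force: [-0.1, -0.3, -0.0]
width: 0.0425
```

No contact even at X −61 mm, so the pads have about 15 mm of overlap with the rim faces. First stroke: pinch, move up 25 mm, release, move down.

Call:
drive_tool(series=[0.4,0.6,0.3,0,0,0,0,0,0,0,0,0,0,0,0,0,0,0,0,0,0,0,0,0,0], grip_force=20)

```text
time_s: 22.8
tcp_pos: [0.5149, 0.14, 0.1522]
eef_rot: [18.9, 89.9, 44.0]
contact_force: [3.7, 2.9, -5.2]
width: 0.0239
```

Call:
drive_tool(series=[0,-0.8,-0.03,0,0,0,-0.9,-0.15,0,0,0,-0.8,-0.25,0,0,0,0,0,0,0])

```text
time_s: 23.2
tcp_pos: [0.5177, 0.1338, 0.1782]
eef_rot: [-42.7, 89.8, -17.8]
contact_force: [4.6, -2.8, 0.4]
width: 0.0239
```

```bash
python3 - <<'E'
from h import *
st()
E
```

```text
t 23.2 TCP stand mm [-58.2   1.3 178.2] F stand [4.4 3.  0.4] w 23.9 tool x/z in stand [ 0.002  0.003 -1.   ] [0.001 1.    0.003] q [-19.  25.   1. 114.  -1.  41.   7.]
```

The pinch works: 24 mm width and low forces. Repeating the stroke.

Call:
drive_tool(series=[0.4,0,0,0,0,0.4,0,0,0,0,0.4,1.3,0.3,0,0,0.4,1.2,0.13,0,0,0,0,0,0,0,0,0,0,0,0,0,0,0,0,0,0,-0.8,-0.03,0,0,0,-0.9,-0.15,0,0,0,-0.8,-0.25,0,0,0,0,0,0,0])

```text
time_s: 24.3
tcp_pos: [0.5176, 0.134, 0.1776]
eef_rot: [-43.1, 89.8, -18.2]
contact_force: [5.1, -2.5, 0.2]
width: 0.0232
```

Call:
drive_tool(series=[0.4,0,0,0,0,0.4,0,0,0,0,0.4,1.3,0.3,0,0,0.4,1.2,0.13,0,0,0,0,0,0,0,0,0,0,0,0,0,0,0,0,0,0,-0.8,-0.03,0,0,0,-0.9,-0.15,0,0,0,-0.8,-0.25,0,0,0,0,0,0,0])

```text
time_s: 25.4
tcp_pos: [0.5176, 0.134, 0.1776]
eef_rot: [-43.3, 89.8, -18.3]
contact_force: [3.3, -1.5, 0.0]
width: 0.0236
```

```bash
python3 - <<'E'
from h import *
st()
for c in('top','scene'):
    snapshot(c);print(c,place_of(c,'mark'))
E
```

```text
t 25.4 TCP stand mm [-58.4   1.2 177.6] F stand [2.7 2.3 0. ] w 23.6 tool x/z in stand [ 0.002  0.002 -1.   ] [0.    1.    0.002] q [-19.  25.   1. 114.  -1.  41.   7.]
top []
scene []
```

Call:
drive_tool(series=[0.4,0,0,0,0,0.4,0,0,0,0,0.4,1.3,0.3,0,0,0.4,1.2,0.13,0,0,0,0,0,0,0,0,0,0,0,0,0,0,0,0,0,0,-0.8,-0.03,0,0,0,-0.9,-0.15,0,0,0,-0.8,-0.25,0,0,0,0,0,0,0])

```text
time_s: 26.7
tcp_pos: [0.5177, 0.134, 0.1776]
eef_rot: [-42.0, 89.8, -17.0]
contact_force: [4.9, -1.7, 0.1]
width: 0.0234
```

Call:
drive_tool(series=[0.4,0,0,0,0,0.4,0,0,0,0,0.4,1.3,0.3,0,0,0.4,1.2,0.13,0,0,0,0,0,0,0,0,0,0,0,0,0,0,0,0,0,0,-0.8,-0.03,0,0,0,-0.9,-0.15,0,0,0,-0.8,-0.25,0,0,0,0,0,0,0])

```text
time_s: 27.8
tcp_pos: [0.5176, 0.134, 0.1776]
eef_rot: [-43.9, 89.8, -18.9]
contact_force: [4.7, -2.5, 0.3]
width: 0.0233
```

```bash
cat > m.py <<'E'
from h import *
import sys
st()
def W(p): return S.T@np.array(p)+O
ims=[]
for c,(x,y) in(('scene',(260,150)),('top',(240,180))):
    im,d=snapshot(c);ims.append(cv2.resize(im[y:y+96,x:x+96,::-1],None,fx=4,fy=4,interpolation=cv2.INTER_CUBIC))
    for q in place_of(c,'mark')[:2]: print(c,np.round(q['pixel'],1),round(q['confidence'],2))
    print(c,'exp',[(a,proj(c,W((-.07*np.sin(np.radians(a)),0,.09+.07*np.cos(np.radians(a))))).round(1).tolist()) for a in(0,10,20,30,45,60,75)])
cv2.imwrite(f'pics/{sys.argv[1]}.png',cv2.hconcat(ims))
E
python3 m.py m1
```

```text
t 27.8 TCP stand mm [-58.4   1.2 177.6] F stand [4.2 3.2 0.3] w 23.3 tool x/z in stand [ 0.002  0.002 -1.   ] [0.    1.    0.002] q [-19.  25.   1. 114.  -1.  41.   7.]
scene [369.9 339.5] 0.6
scene exp [(0, [308.3, 208.8]), (10, [302.9, 207.3]), (20, [297.8, 206.8]), (30, [293.0, 207.3]), (45, [286.9, 209.6]), (60, [282.4, 213.6]), (75, [279.8, 219.1])]
top exp [(0, [290.9, 226.2]), (10, [284.7, 229.2]), (20, [278.8, 232.2]), (30, [273.4, 235.0]), (45, [266.7, 238.6]), (60, [261.9, 241.3]), (75, [259.4, 243.0])]
```

Call:
drive_tool(series=[0.4,0,0,0,0,0.4,0,0,0,0,0.4,1.3,0.3,0,0,0.4,1.2,0.13,0,0,0,0,0,0,0,0,0,0,0,0,0,0,0,0,0,0,-0.8,-0.03,0,0,0,-0.9,-0.15,0,0,0,-0.8,-0.25,0,0,0,0,0,0,0])

```text
time_s: 29.1
tcp_pos: [0.5176, 0.134, 0.1777]
eef_rot: [-41.6, 89.8, -16.6]
contact_force: [4.7, -2.0, -0.4]
width: 0.0238
```

```bash
python3 m.py m2
```

```text
t 29.1 TCP stand mm [-58.4   1.3 177.7] F stand [ 3.8  3.4 -0.4] w 23.8 tool x/z in stand [ 0.002  0.002 -1.   ] [0.001 1.    0.002] q [-19.  25.   1. 114.  -1.  41.   7.]
scene [283.6 216.6] 0.64
scene [312.3 141.9] 0.6
scene exp [(0, [308.3, 208.8]), (10, [302.9, 207.3]), (20, [297.8, 206.8]), (30, [293.0, 207.3]), (45, [286.9, 209.6]), (60, [282.4, 213.6]), (75, [279.8, 219.1])]
top [296.1 228.9] 0.63
top exp [(0, [290.9, 226.2]), (10, [284.7, 229.2]), (20, [278.8, 232.2]), (30, [273.4, 235.0]), (45, [266.7, 238.6]), (60, [261.9, 241.3]), (75, [259.4, 243.0])]
```

View pics/m2.png

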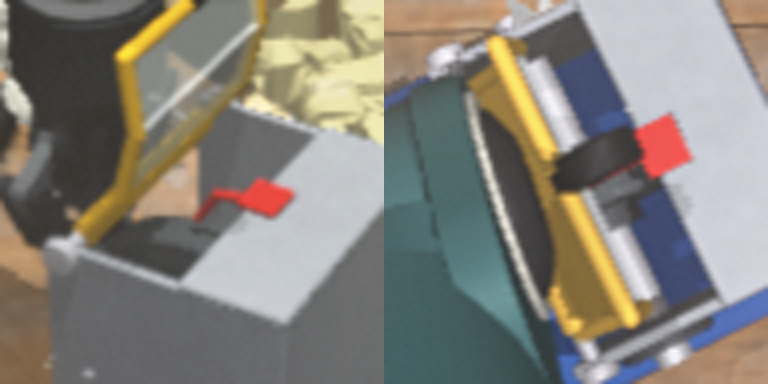

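The mark isn't visible yet. The scene crop shows only bare dark rim left of the pointer, and the arm hides the front. I'll open, back off and look.

Call:
drive_tool(series=[0.4,0,0,0,0,0.4,0,0,0,0,0.4,0,4,0,0,0.4,0,4,0,0,0.4,0,4,0,0,0.4,0,4,0,0,0.4,0,0,0,0])

```text
time_s: 30.0
tcp_pos: [0.4446, 0.2862, 0.177]
eef_rot: [109.0, 89.8, 134.6]
contact_force: [0.7, -0.1, 0.3]
width: 0.0338
```

```bash
python3 m.py m3
```

```text
t 30.0 TCP stand mm [-227.3   -0.6  177. ] F stand [0.4 0.6 0.3] w 33.8 tool x/z in stand [-0.003 -0.001 -1.   ] [-0.011  1.    -0.001] q [-36.  25.  -1. 114.   0.  40. -11.]
scene [366.8 341.1] 0.61
scene [282.3 219.3] 0.55
scene exp [(0, [308.3, 208.8]), (10, [302.9, 207.3]), (20, [297.8, 206.8]), (30, [293.0, 207.3]), (45, [286.9, 209.6]), (60, [282.4, 213.6]), (75, [279.8, 219.1])]
top [257.8 243.7] 0.63
top exp [(0, [290.9, 226.2]), (10, [284.7, 229.2]), (20, [278.8, 232.2]), (30, [273.4, 235.0]), (45, [266.7, 238.6]), (60, [261.9, 241.3]), (75, [259.4, 243.0])]
```

View pics/m3.png

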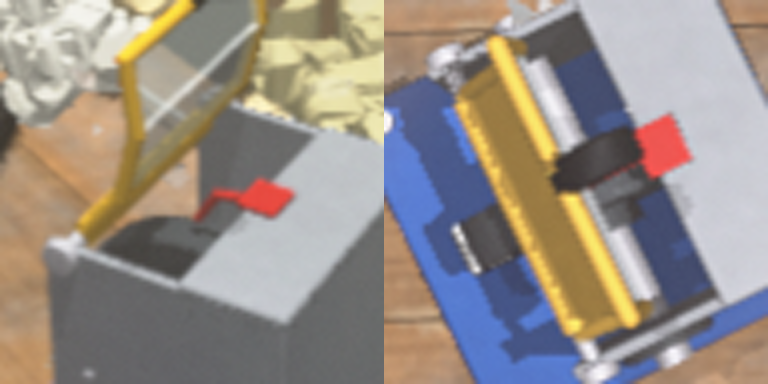

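The top view now shows the white mark on the front edge of the rim, crop (466,248), which is about pixel (260.5,242). I'll measure its angle.

```bash
cat > w.py <<'E'
from h import *
import sys
def W(p): return S.T@np.array(p)+O
im,_=snapshot('top');p0=(np.array([proj('top',W((-.07*np.sin(a),0,.09+.07*np.cos(a)))) for a in np.radians(np.arange(-20,96))]))
hsv=cv2.cvtColor(im,cv2.COLOR_RGB2HSV)
v,u=np.nonzero((hsv[:,:,2]>150)&(hsv[:,:,1]<60))
D=np.hypot(u[:,None]-p0[:,0],v[:,None]-p0[:,1]);k=D.min(1)<6
# restrict to |Y|<10mm along rim: report
for a,b,c in zip(u[k],v[k],D[k].argmin(1)-20):print((a,b,int(c),int(im[b,a].sum()/3)),end=' ')
print(u[k].mean(),v[k].mean(),'place',[(q['pixel'],q['confidence']) for q in place_of('top','mark')])
print({a:p0[a+20].round(1).tolist() for a in(0,60,65,70,75,80,85,90)})
E
python3 w.py
```

```text
(np.int64(289), np.int64(228), 4, 149) (np.int64(290), np.int64(228), 2, 179) (np.int64(291), np.int64(228), 1, 176) (np.int64(290), np.int64(229), 3, 178) (np.int64(291), np.int64(229), 2, 181) (np.int64(290), np.int64(230), 4, 164) (np.int64(291), np.int64(230), 2, 190) (np.int64(292), np.int64(230), 1, 177) (np.int64(291), np.int64(231), 3, 178) (np.int64(292), np.int64(231), 2, 182) (np.int64(291), np.int64(232), 4, 166) (np.int64(292), np.int64(232), 2, 188) (np.int64(258), np.int64(237), 64, 229) (np.int64(258), np.int64(238), 66, 198) (np.int64(259), np.int64(238), 63, 171) (np.int64(258), np.int64(239), 68, 186) (np.int64(259), np.int64(239), 65, 226) (np.int64(259), np.int64(240), 67, 187) (np.int64(260), np.int64(241), 66, 151) (np.int64(260), np.int64(242), 68, 169) (np.int64(261), np.int64(243), 67, 152) (np.int64(261), np.int64(244), 95, 182) (np.int64(262), np.int64(244), 65, 158) (np.int64(261), np.int64(245), 95, 160) (np.int64(262), np.int64(245), 95, 187) (np.int64(262), np.int64(246), 95, 193) (np.int64(263), np.int64(246), 95, 174) (np.int64(262), np.int64(247), 95, 197) (np.int64(263), np.int64(247), 95, 220) (np.int64(262), np.int64(248), 95, 133) 272.6666666666667 237.56666666666666 place [([261.8, 239.9], 0.63)]
{0: [290.9, 226.2], 60: [261.9, 241.3], 65: [260.8, 242.0], 70: [260.0, 242.5], 75: [259.4, 243.0], 80: [259.1, 243.2], 85: [259.1, 243.4], 90: [259.3, 243.4]}
```

Call:
drive_tool(series=[0.4,1,-4,0,0,0.4,1,-4,0,0,0.4,0.5,-4,0,0,0.4,0,-3.57,0,0,0.4,0,0,0,0,0,0,0,0,0,0,0,0,0,0,0,0,0,0,0,0,-0.8,-0.03,0,0,0,-0.9,-0.15,0,0,0,-0.8,-0.25,0,0,0,0,0,0,0])

```text
time_s: 31.5
tcp_pos: [0.5183, 0.1326, 0.1778]
eef_rot: [-55.0, 89.7, -30.1]
contact_force: [7.1, -7.9, -3.4]
width: 0.0235
```

Call:
drive_tool(series=[0.4,0,0,0,0,0.4,0,0,0,0,0.4,1.3,0.3,0,0,0.4,1.2,0.13,0,0,0,0,0,0,0,0,0,0,0,0,0,0,0,0,0,0,-0.8,-0.03,0,0,0,-0.9,-0.15,0,0,0,-0.8,-0.25,0,0,0,0,0,0,0])

```text
time_s: 32.6
tcp_pos: [0.5175, 0.1342, 0.1777]
eef_rot: [-38.8, 89.8, -13.8]
contact_force: [4.7, -3.2, -0.3]
width: 0.0236
```

```bash
python3 m.py m4; python3 - <<'E'
from h import *
im,_=snapshot('scene')
def W(p): return S.T@np.array(p)+O
for a in range(-10,46,3):
    r_=[]
    for y in(-.009,-.004,0,.004,.009):
        p=proj('scene',W((-.07*np.sin(np.radians(a)),y,.09+.07*np.cos(np.radians(a)))));r_.append(int(im[int(round(p[1])),int(round(p[0]))].mean()))
    print(a,r_,end='; ')
E
```

```text
t 32.6 TCP stand mm [-58.7   1.3 177.7] F stand [ 4.9  2.9 -0.3] w 23.6 tool x/z in stand [ 0.002  0.002 -1.   ] [0.    1.    0.002] q [-19.  25.   1. 114.  -0.  41.   7.]
scene [299.6 206.3] 0.7
scene exp [(0, [308.3, 208.8]), (10, [302.9, 207.3]), (20, [297.8, 206.8]), (30, [293.0, 207.3]), (45, [286.9, 209.6]), (60, [282.4, 213.6]), (75, [279.8, 219.1])]
top exp [(0, [290.9, 226.2]), (10, [284.7, 229.2]), (20, [278.8, 232.2]), (30, [273.4, 235.0]), (45, [266.7, 238.6]), (60, [261.9, 241.3]), (75, [259.4, 243.0])]
-10 [200, 194, 195, 197, 197]; -7 [111, 109, 108, 97, 97]; -4 [87, 102, 104, 101, 94]; -1 [94, 101, 101, 98, 80]; 2 [87, 101, 97, 81, 91]; 5 [92, 99, 100, 90, 92]; 8 [90, 98, 98, 98, 98]; 11 [84, 96, 98, 95, 99]; 14 [85, 97, 96, 95, 93]; 17 [76, 86, 81, 79, 87]; 20 [125, 87, 90, 86, 117]; 23 [140, 141, 140, 141, 117]; 26 [74, 129, 133, 133, 134]; 29 [67, 70, 76, 79, 108]; 32 [67, 66, 66, 70, 88]; 35 [65, 65, 66, 66, 90]; 38 [66, 64, 64, 66, 68]; 41 [67, 65, 64, 63, 64]; 44 [88, 62, 61, 59, 62];
```

In the scene image the mark is a bright band 20–27° before the top, centred near 24°. One more full stroke should bring it close to the pointer.

Call:
drive_tool(series=[0.4,0,0,0,0,0.4,0,0,0,0,0.4,1.3,0.3,0,0,0.4,1.2,0.13,0,0,0,0,0,0,0,0,0,0,0,0,0,0,0,0,0,0,-0.8,-0.03,0,0,0,-0.9,-0.15,0,0,0,-0.8,-0.25,0,0,0,0,0,0,0])

```text
time_s: 33.95
tcp_pos: [0.5176, 0.134, 0.1776]
eef_rot: [-41.5, 89.8, -16.5]
contact_force: [5.0, -1.5, -0.3]
width: 0.0236
```

```bash
cat > p.py <<'E'
from h import *
im,_=snapshot('scene');st()
def W(p): return S.T@np.array(p)+O
for a in range(-14,30,2):
    r_=[]
    for y in(-.009,-.004,0,.004,.009):
        p=proj('scene',W((-.07*np.sin(np.radians(a)),y,.09+.07*np.cos(np.radians(a)))));r_.append(int(im[int(round(p[1])),int(round(p[0]))].mean()))
    print(a,r_,end='; ')
print([(q['pixel'],round(q['confidence'],2)) for l in('mark','rim_top','visor_grip') for q in place_of('scene',l)])
cv2.imwrite('pics/f.png',cv2.resize(im[180:240,270:350,::-1],None,fx=8,fy=8,interpolation=cv2.INTER_CUBIC))
E
python3 p.py
```

```text
t 34.0 TCP stand mm [-58.5   1.2 177.5] F stand [ 5.   3.2 -0.9] w 23.6 tool x/z in stand [ 0.002  0.002 -1.   ] [0.    1.    0.002] q [-19.  26.   1. 114.  -0.  41.   7.]
-14 [201, 202, 204, 201, 203]; -12 [201, 203, 203, 202, 200]; -10 [199, 194, 197, 197, 197]; -8 [113, 168, 173, 124, 132]; -6 [104, 108, 108, 98, 97]; -4 [137, 110, 113, 105, 112]; -2 [159, 240, 240, 236, 143]; 0 [187, 242, 244, 241, 232]; 2 [128, 159, 161, 145, 208]; 4 [96, 106, 112, 103, 103]; 6 [92, 98, 98, 98, 102]; 8 [90, 96, 96, 98, 101]; 10 [84, 98, 96, 95, 98]; 12 [83, 96, 96, 97, 95]; 14 [82, 95, 95, 94, 92]; 16 [73, 91, 88, 86, 87]; 18 [70, 83, 77, 75, 75]; 20 [68, 71, 71, 69, 80]; 22 [68, 68, 67, 68, 67]; 24 [67, 69, 66, 67, 68]; 26 [65, 69, 68, 66, 69]; 28 [65, 66, 68, 67, 72]; [([311.5, 209.2], 0.63), ([307.6, 209.0], 0.77), ([313.8, 142.4], 0.98), ([372.3, 339.3], 0.21)]
```

View pics/f.png

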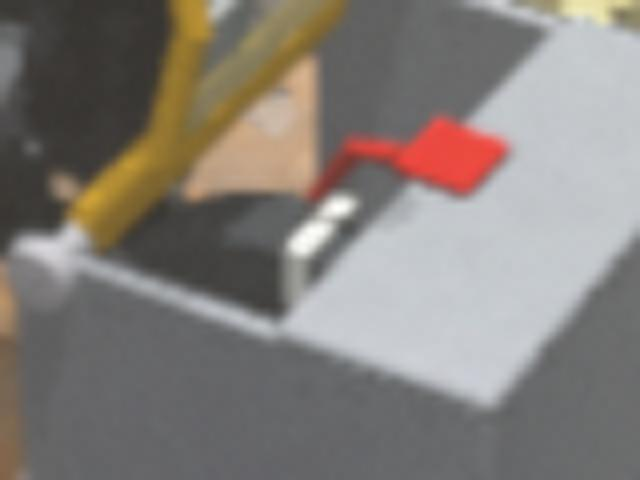

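The mark sits directly under the red pointer tip: mark at crop (322,225), tip at about (315,195), and the brightness profile centres within 1° of the top. I'll release, back off and verify.

Call:
drive_tool(series=[0.2,0,0,0,0,0.4,0,0,0,0,0.4,0,0,0,0,0.4,0,3,0,0,0.4,0,4,0,0,0.4,0,4,0,0,0.4,0,3,0,0,0.4,0,0,0,0,0.4,0,0,0,0])

```text
time_s: 35.05
tcp_pos: [0.4561, 0.2626, 0.1769]
eef_rot: [-175.7, 89.9, -150.5]
contact_force: [0.2, -0.4, 0.4]
width: 0.0342
```

```bash
python3 p.py; python3 - <<'E'
from h import *
def W(p): return S.T@np.array(p)+O
print(proj('scene',W((0,0,.167))))
im,_=snapshot('scene');h=im.astype(int);v,u=np.nonzero((h[:,:,0]>150)&(h[:,:,1]<80)&(h[:,:,2]<80));k=(u>300)&(u<340)&(v>190)&(v<215);print('red left/low',sorted(zip(u[k],v[k]))[:6])
c0=cv2.imread('pics/scene0.png')[:,:,::-1]
for c in('scene','top'):
    im,_=snapshot(c);print(c,[(l,[(np.round(q['pixel'],1).tolist(),round(q['confidence'],2)) for q in place_of(c,l)[:1]]) for l in('tee_25','drain_pump','tape_measure')])
E
```

```text
t 35.1 TCP stand mm [-199.8   -0.   177. ] F stand [ 0.2  0.5 -1. ] w 34.2 tool x/z in stand [ 0.001 -0.001 -1.   ] [-0.001  1.    -0.001] q [-33.  25.  -1. 115.   0.  40.  -9.]
-14 [197, 198, 200, 198, 197]; -12 [197, 197, 198, 198, 197]; -10 [195, 190, 192, 193, 194]; -8 [110, 167, 169, 121, 131]; -6 [104, 110, 107, 97, 96]; -4 [135, 110, 111, 103, 111]; -2 [157, 237, 238, 233, 141]; 0 [184, 239, 242, 240, 229]; 2 [126, 156, 160, 146, 202]; 4 [95, 106, 110, 103, 103]; 6 [93, 97, 99, 101, 100]; 8 [90, 97, 98, 98, 100]; 10 [87, 99, 97, 97, 96]; 12 [84, 98, 97, 98, 96]; 14 [84, 95, 95, 97, 94]; 16 [74, 92, 89, 88, 87]; 18 [71, 82, 79, 75, 76]; 20 [72, 72, 75, 72, 82]; 22 [70, 72, 69, 70, 69]; 24 [70, 70, 70, 70, 71]; 26 [73, 72, 69, 70, 73]; 28 [73, 73, 72, 73, 77]; [([311.7, 210.3], 0.81), ([309.0, 208.7], 0.94), ([311.8, 139.7], 0.83)]
[308.35802654 205.8588396 ]
red left/low [(np.int64(313), np.int64(198)), (np.int64(314), np.int64(198)), (np.int64(315), np.int64(198)), (np.int64(316), np.int64(198)), (np.int64(316), np.int64(199)), (np.int64(317), np.int64(198))]
scene [('tee_25', [([245.6, 212.2], 0.64)]), ('drain_pump', [([388.3, 286.9], 0.82)]), ('tape_measure', [([370.9, 342.9], 0.6)])]
top [('tee_25', [([170.2, 236.3], 0.72)]), ('drain_pump', [([362.6, 178.7], 0.82)]), ('tape_measure', [([406.5, 236.1], 0.76)])]
```

```bash
python3 -c "
from cell import workorder;print(workorder.sign_off())"
```

```text
the job is handed in; nothing more can be done
None
```

The job is handed in at about 35 s on the robot clock. The guard is open on its stop, and the pulley is at rest with its mark under the red pointer.

**Guard:** The first swing failed: I released at an estimated 2.43 rad and the guard fell shut. I carried it to about 2.55 rad the second time and it fell open. The last image puts the grip at about (312,140), against (314,141) predicted for 2.7 rad.

**Pulley:** The tool could only point straight down, so the tilted approach wasn't possible. Pushing the rim with an open finger also failed, because the finger's outer knuckle touched first (up to about 35 N). I then turned the pulley by pinching the rim faces at the front, in nine upward strokes of roughly 24°.

**Last checks:**
- **Mark:** the image brightness puts the mark within about 1° of the top, unchanged after I let go and backed off 14 cm. The mark detector was 3–4 pixels (about 5–6°) further back, which is close to the 7 mm limit. I trusted the brightness and the close-up view instead, where the mark sits right under the pointer.
- **Pump, tape measure and tee:** the detections moved at most about 5 pixels, which I took as detector noise. The tee was compared in the scene camera only, because the top camera had no detection of it at the start.

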